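# Sweep the cell cover clean and hold the probe in its guide

## Task

Take the blue scraper block and sweep the three brown chips off the white cover of the dip cell onto the worktop, touching them with nothing but the scraper, then stand the scraper upright on the worktop. After that lift the probe out of its stand by its black head, lower its stem through the brass guide without touching the guide, cover or beaker, and finish while still holding it there: steady, centred in the hole, with its red band level with the guide's top rim. Leave the lamp holder, the battery and the red stopper where they are.

Things in the scene. Friction and masses are not known exactly. Their poses are not given: they have to be found in the camera images.
- cell: Dip cell, fixed: flat white cover 150 x 96 x 8 mm on four posts, top 115 mm above the worktop; a glass beaker (80 mm wide, 95 mm tall) stands under the guide. Origin on the worktop under the cover's middle; x along the 150 mm side towards the guide (away from the robot, turned up to 0.3 rad), y along the 96 mm side, z up. Guide axis at x = 34 mm, y = 0; chips at x -52 to -14, y -27 to 27 mm.
- guide_mouth (a point): Centre of the guide's top rim: a brass bushing with a vertical bore of 22 mm, outside 31 mm, its rim 6 mm above the cover's top (121 mm above the worktop), 22 mm long. Axes as cell.
- cover_front (a point): Point on the cover's top face (115 mm up) in the middle of the near half, where the chips lie, 67 mm from the guide's axis. The scraper's 64 mm blade, centred here and moved along y, meets all the chips and clears the guide. Axes as cell.
- scraper_center (a point): Centre of the blue scraper block, 37.5 mm above its underside; it stands loose on the worktop left or right of the cell, 75 mm tall, 90 g. x along the blade, y across, z up. Foot with black rubber strip: 64 (x) x 24 (y) mm, up to 21 mm; above it the grip, 44 (x) x 18 (y) mm, from 21 to 75 mm up. Grip it across y.
- probe_stand: Grey block 56 x 56 mm, 92 mm tall, on a 76 mm square dark foot, fixed, with a 14 mm upright hole through its middle in which the probe hangs. Origin at the centre of its underside; sides along x and y. It stands on the other side of the cell from the scraper.
- probe_head (a point): Centre of the head of a loose 60 g probe hanging upright in the stand. Head: black, 24 x 24 mm (sides along this point's x and y), 45 mm tall, thin yellow cap; its underside rests on the stand's top, so this point starts 114.5 mm above the worktop. An 8 mm steel stem runs 85 mm down from the head. z up along the stem.
- probe_band (a point): Middle of the red band on the probe's stem, on the stem's axis; the band is 12 mm high, its middle 57.5 mm below the head's centre.
- probe_tip (a point): Lower end of the probe's stem, 50 mm below the middle of the red band and 107.5 mm below the head's centre.
- chip_1_center (a point): loose brown resin chip about 15 x 10 x 7 mm that starts flat on the near half of the white cover; the point is its centre
- chip_2_center (a point): loose brown resin chip about 15 x 10 x 7 mm that starts flat on the near half of the white cover; the point is its centre
- chip_3_center (a point): loose brown resin chip about 15 x 10 x 7 mm that starts flat on the near half of the white cover; the point is its centre
- lamp: small white lamp holder with red and blue terminals, 40 x 62 x 46 mm, loose, behind the cell; leave alone; origin under its centre
- battery: dark blue and gold 9 V battery standing upright, 18 x 27 x 47 mm, loose, behind the cell; leave alone; origin under its centre
- stopper: red rubber stopper, 36 mm wide, 30 mm tall, loose, behind the cell; leave alone; origin under its centre
There are look-alikes about, which are no part of the job. Leave any green look-alike of the part that bears scraper_center alone.

How it is judged:
By the outcome, as a careful person would: the job done as asked, in the order asked, and still so for the second after the job is handed in, while the arm keeps its last pose, push and grip.
It also fails if it takes over 72 s, if anything falls off the work surface, if the arm or the gripper's body presses on something with over 40 N, if the wrist force passes 120 N, or if a joint passes its speed limit or range.

## Robot

A 6-joint arm with a two-finger parallel gripper is mounted at the origin on a cart in front of the work surface, level with it; the furniture and walls round the work are solid. World frame = base frame: x ahead of the robot, y to its left, z up, the work surface at z = 0. Lengths are in m, angles in degrees, forces in N, time in s.
With the tool pointing down it reaches from about 0.4 to 0.925 m from the base axis. Payload 3.4 kg.
Tool frame: the origin (TCP) lies between the finger pads; the fingertips stand 11 mm ahead of it and the grasp point (between the pads) lies 8 mm behind it; z points along the fingers, y is the line along which they close (so a half turn about z gives the same grasp; the last joint's range is limited). The gripper opens to 85 mm and grips with 20 to 120 N. Pads are 22 mm wide; open, the fingers measure 114 mm over their backs; the gripper's body (76 mm by 85 mm) begins 54 mm behind the grasp point. The pads swing forward as they close: fully open they stand 13 mm farther back than shut.
Start: joints at [70.674, 17.578, 86.31, -0, 76.112, -4.211], TCP at [0.15, 0.555, 0.242] pointing down, gripper open.
Joint ranges: [-179.03, 179.03], [-60, 130.46], [8.19, 133.38], [-81.62, 261.62], [5.75, 156.47], [-153.77, 153.77]. Speed limits (degrees/s): [147.25, 147.25, 180, 180, 180, 180].

## Interface

Orientations are given as [roll, pitch, yaw] about the fixed x, y, z axes, in that order (R = Rz(yaw) Ry(pitch) Rx(roll)).
In Python, from cell import arm gives the robot as it stands.
- The arm moves only by the tool apply_moves, never from a script. Its argument "series" is a list of rows, each a list of 3 entries, a list of its own where there are three numbers: the shift along the world's x, y, z in mm, then the turn about the world's z in degrees, then the finger opening in mm, from 0 to 85.4. A call has exactly 8 rows; each row is the pose to reach, as a shift and turn from the pose commanded when the call began; what a row does not reach only later rows make up. A row lasts 1/8 s, in which the tool goes at most 62.5 mm and 10.7 degrees, less where a joint would pass 70% of its speed; a pose out of reach is approached as far as the arm can. A call with a gripper value outside its range is refused whole. The fingers move at their own pace and stop on an object; the grip force is fixed at half the most. Time passes only in rows, so rows that repeat a pose let the fingers close, or fill a call up. It gives the time, the measured TCP pose, the force, the opening and the grip force at its end, in the units of the state.
- arm.get_state(): the state, without advancing time (a new reading comes with each control period).
- arm.capture(name): name is "scene" or "side" or "wrist"; returns a dict with "image" (400x640x3 uint8, red, green, blue), "range_z" (400x640 float32, m along the optical axis (not along the pixel's ray), 0 where there is no reading), "camera_matrix" (3x3 intrinsics, pixels), "world_from_camera" (4x4, takes a point from camera to world coordinates). Camera axes: x right, y up, looking along -z (the intrinsics and any distortion apply to the point x, -y, -z); pixel columns grow to the right and rows downward; lengths in m; the calibration is good to about 2 mm. A picture is of the moment at which its call begins.
- arm.close_job(): hands the job in; it is judged then, once.
The state is a dict: "time_s": time; "joint_positions": joint angles; "qvel": joint speeds; "tau": joint torques, N m; "position": TCP position; "orientation": TCP orientation; "force": force on the tool from outside, world axes, zero at the start; "ft_torque": the same for the moment, N m; "width": opening from 0.0 (shut) to 1.0 (fully open); "gripper_force": force on a finger pad.
Only numpy, scipy, OpenCV 4.12 (cv2) and the standard library are available. Lean on these libraries where they do the work, as an engineer would, in place of code of your own. Each camera call takes 0.05 s, during which the arm holds its last target. There are 200 camera calls.

## Working session

There is one attempt and no reset: what is moved stays moved. The work goes in short steps, Python scripts to look and compute and a tool call to move; the robot and the scene stay as the last step left them, time stands still between calls to the robot, and variables do not carry over. Pictures are saved under pics/ and viewed, at most 10 in all, crops included, and the job is handed in when it is done.

Besides the shell and the picture viewer there is one more tool, called after "Call:" as name(argument=value, ...) on one line, values as JSON. apply_moves: Moves the arm, as the interface text tells. Its arguments: {"type":"object","properties":{"series":{"type":"array"}},"required":["series"]}

```bash
ls; mkdir -p pics; cat > h.py <<'E'
import numpy as np, cv2
from cell import arm
def grab(name, tag):
    c=arm.capture(name); cv2.imwrite(f'pics/{tag}.png',c['image'][:,:,::-1]); np.savez(f'pics/{tag}.npz',**c); return c
def load(tag): return dict(np.load(f'pics/{tag}.npz'))
def pts(c):
    K,T=c['camera_matrix'],c['world_from_camera']; z=c['range_z']; v,u=np.mgrid[:z.shape[0],:z.shape[1]]
    P=np.stack([(u-K[0,2])/K[0,0]*z,-(v-K[1,2])/K[1,1]*z,-z],-1); return P@T[:3,:3].T+T[:3,3]
def plane(c,uv,h):
    K,T=c['camera_matrix'],c['world_from_camera']; uv=np.atleast_2d(uv)
    d=np.stack([(uv[:,0]-K[0,2])/K[0,0],-(uv[:,1]-K[1,2])/K[1,1],-np.ones(len(uv))],-1)@T[:3,:3].T
    o=T[:3,3]; return o+d*((h-o[2])/d[:,2])[:,None]
def pix(c,P):
    K,T=c['camera_matrix'],c['world_from_camera']; q=(np.atleast_2d(P)-T[:3,3])@T[:3,:3]
    return np.stack([K[0,0]*q[:,0]/-q[:,2]+K[0,2],K[1,1]*q[:,1]/q[:,2]+K[1,2]],-1)
E
python3 - <<'E'
from h import *
import numpy as np
a=grab('scene','s0');b=grab('side','d0')
for c in(a,b):print(c['world_from_camera'].round(3).tolist(),c['camera_matrix'][0,0])
s=arm.get_state();print(s)
cv2.imwrite('pics/both.png',cv2.resize(np.vstack([a['image'],b['image']])[:,:,::-1],None,fx=.75,fy=.75))
E
```

```text
pics
[[-0.581, 0.442, -0.683, -0.012], [-0.814, -0.331, 0.477, 0.404], [-0.015, 0.833, 0.553, 0.564], [0.0, 0.0, 0.0, 1.0]] 362.7546845423487
[[0.998, -0.044, 0.053, 0.645], [0.065, 0.365, -0.929, -1.271], [0.022, 0.93, 0.367, 0.609], [0.0, 0.0, 0.0, 1.0]] 474.91373029422317
{'time_s': 0.1, 'joint_positions': array([ 7.06762887e+01,  1.76178900e+01,  8.63763553e+01,  1.21611701e-03,
        7.61130312e+01, -4.21076146e+00]), 'qvel': array([-0.00306427, -0.0296692 , -0.25255913,  0.02529887,  0.01899621,
       -0.12314274]), 'tau': array([-1.04260540e-03, -4.58525670e+01, -2.52607244e+01, -2.61194673e-04,
        5.47678093e-03,  1.21614309e-05]), 'position': array([0.14972206, 0.55452406, 0.24147432]), 'orientation': array([-1.79893100e+02, -9.05365936e-03,  1.64886749e+02]), 'force': array([ 0.0390363 , -0.93107358,  0.65222254]), 'ft_torque': array([-0.01925165,  0.01132476,  0.01960814]), 'gripper_force': 0.0, 'width': 0.9981338628603212}
```

View pics/s0.png

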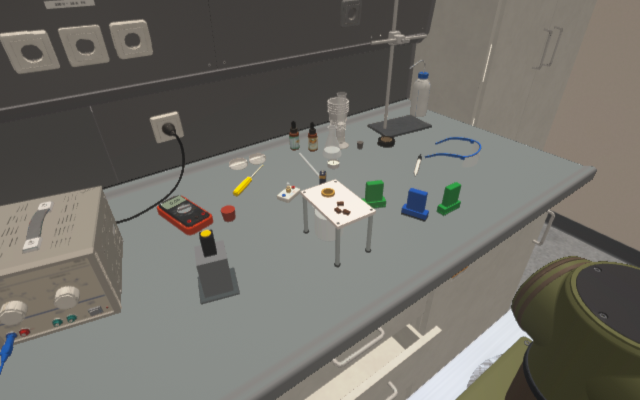

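View pics/d0.png

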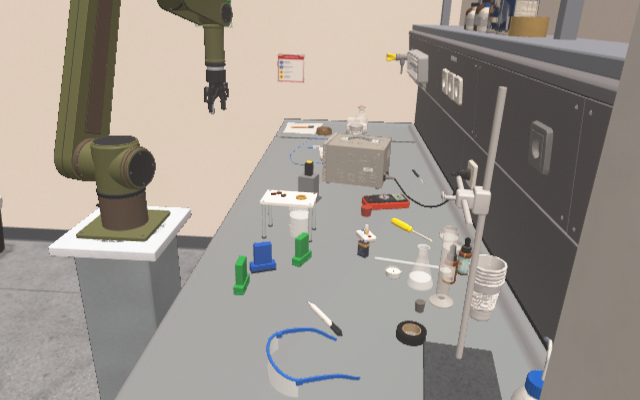

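Scene view: cell cover at (337,202) with brass guide (328,192) and chips (343,208); the scraper candidates are blue (416,204), green (375,193) and green (450,198), so I choose the blue one. Other blue things are the goggles (480,150) and the bottle cap. The probe head is black with a yellow cap at (208,242). The side view agrees: blue at (262,257), between two greens at (302,250) and (242,275).

```bash
python3 - <<'E'
from h import *
for tag,box in(('s0',dict(blue=(395,180,435,225),cov=(295,175,380,245),head=(190,225,240,300))),('d0',dict(blue=(245,238,280,275),cov=(255,185,325,245),head=(295,155,325,200)))):
    c=load(tag);P=pts(c);hsv=cv2.cvtColor(c['image'],cv2.COLOR_RGB2HSV);H,S,V=[hsv[...,i].astype(int) for i in range(3)]
    def m(box,k):
        q=np.zeros(H.shape,bool);q[box[1]:box[3],box[0]:box[2]]=1;return q&k&(c['range_z']>0)
    def rep(n,q):
        p=P[q]; print(tag,n,q.sum(),'med',np.median(p,0).round(4),'lo',np.percentile(p,2,axis=0).round(3),'hi',np.percentile(p,98,axis=0).round(3))
    bl=m(box['blue'],(H>100)&(H<130)&(S>130)); rep('blue',bl)
    g=bl&(P[...,2]>.071)
    if g.sum()>4: r=cv2.minAreaRect((P[g][:,:2]*1000).astype(np.float32));print(' top',r,g.sum())
    r=cv2.minAreaRect((P[bl&(P[...,2]<.025)][:,:2]*1000).astype(np.float32));print(' foot',r)
    cov=m(box['cov'],(np.abs(P[...,2]-.115)<.012)); rep('cov',cov)
    # cover outline by plane casting
    w=cov.astype(np.uint8); n,l,st,_=cv2.connectedComponentsWithStats(w);k=1+np.argmax(st[1:,4]);cs,_=cv2.findContours((l==k).astype(np.uint8),0,1)
    q=plane(c,cs[0][:,0,:].astype(float),.115)[:,:2]*1000;print(' rect',cv2.minAreaRect(q.astype(np.float32)))
    br=m(box['cov'],(S>120)&(H>8)&(H<30)&(V>90)); rep('brass',br)
    dk=cov&(V<110)&(S>40); n,l,st,ce=cv2.connectedComponentsWithStats(dk.astype(np.uint8))
    for i in range(1,n):
        if st[i,4]>3: print('  chip',st[i,4],ce[i],plane(c,ce[i],.1185).round(4))
    ye=m(box['head'],(H>20)&(H<35)&(S>150)&(V>120)); rep('yellow',ye)
    v,u=np.nonzero(ye);print('  cap@.138',plane(c,np.stack([u,v],1).astype(float),.138).mean(0).round(4))
    rep('headblk',m(box['head'],(V<60)&(P[...,2]>.096)))
    st=m(box['head'],(np.abs(P[...,2]-.092)<.004)&(V>50)&(S<80)); rep('stand top',st)
    print(cv2.minAreaRect((P[st][:,:2]*1000).astype(np.float32)))
E
```

```text
s0 blue 536 med [ 0.4496 -0.2148  0.0393] lo [ 0.424 -0.233  0.009] hi [ 0.476 -0.201  0.075]
 top ((453.30224609375, -219.4683837890625), (41.491554260253906, 18.155975341796875), 18.86983299255371) 84
 foot ((452.5952453613281, -218.1225128173828), (62.05681228637695, 25.34479331970215), 24.16155433654785)
s0 cov 1979 med [0.4837 0.0066 0.1147] lo [ 0.421 -0.046  0.108] hi [0.568 0.051 0.121]
 rect ((492.28021240234375, 3.2236366271972656), (101.82872772216797, 158.03799438476562), 86.33808898925781)
s0 brass 115 med [ 0.5336 -0.0033  0.1194] lo [ 0.446 -0.113  0.035] hi [0.703 0.025 0.123]
  chip 10 [340.  203.5] [[0.4785 0.0038 0.1185]]
  chip 17 [337.35294118 210.41176471] [[0.4623 0.0236 0.1185]]
  chip 20 [345.65 211.9 ] [[0.448  0.0132 0.1185]]
s0 yellow 61 med [0.5292 0.2784 0.1394] lo [0.522 0.269 0.137] hi [0.538 0.287 0.141]
  cap@.138 [0.5314 0.2779 0.138 ]
s0 headblk 241 med [0.5193 0.2811 0.1189] lo [0.515 0.27  0.097] hi [0.525 0.291 0.137]
s0 stand top 473 med [0.5192 0.2836 0.0916] lo [0.499 0.249 0.089] hi [0.56  0.309 0.094]
((530.2281494140625, 278.1990051269531)
[... 262 characters left out ...]

 foot ((456.458740234375, -228.1381378173828), (63.12305450439453, 22.43157958984375), 17.57608985900879)
d0 cov 785 med [ 0.4986 -0.0145  0.1177] lo [ 0.424 -0.053  0.109] hi [0.57  0.046 0.124]
 rect ((496.0108642578125, -9.726295471191406), (131.43466186523438, 152.85963439941406), 85.99618530273438)
d0 brass 35 med [ 0.5299 -0.0104  0.1209] lo [ 0.517 -0.02   0.117] hi [0.543 0.009 0.124]
  chip 4 [272.5 194. ] [[0.4465 0.0115 0.1185]]
d0 yellow 8 med [0.5307 0.2725 0.1421] lo [0.525 0.267 0.14 ] hi [0.538 0.276 0.145]
  cap@.138 [0.53   0.2853 0.138 ]
  return _methods._mean(a, axis=axis, dtype=dtype,
  ret = um.true_divide(
Traceback (most recent call last):
IndexError: index -1 is out of bounds for axis 0 with size 0
```

Call:
apply_moves(series=[[[35, -45, 8], -10, 85], [[75, -95, 16], -20, 85], [[115, -145, 24], -30, 85], [[155, -195, 32], -40, 85], [[190, -250, 40], -50, 85], [[220, -305, 48], -60, 85], [[245, -360, 56], -70, 85], [[265, -415, 60], -80, 85]])

```text
time_s: 1.1
position: [0.4142, 0.1424, 0.3022]
orientation: [180.0, -0.0, 84.6]
force: [0.9, 0.1, -0.3]
width: 0.996
gripper_force: 0.0
```

```bash
python3 - <<'E'
from h import *
c=load('s0');P=pts(c);hsv=cv2.cvtColor(c['image'],cv2.COLOR_RGB2HSV)
g=(cv2.inRange(hsv,(50,120,40),(75,255,255))>0)&(P[...,2]<.1)&(P[...,2]>.0)
n,l,st,ce=cv2.connectedComponentsWithStats(g.astype(np.uint8))
for i in range(1,n):
    if st[i,4]>50:p=P[l==i];print(ce[i],np.percentile(p,2,axis=0).round(3),np.percentile(p,98,axis=0).round(3))
w=grab('wrist','w1');s=arm.get_state();print(s['time_s'],s['position'],s['orientation'],s['joint_positions']);print(w['world_from_camera'].round(3).tolist(),w['camera_matrix'])
E
```

```text
[375.0511509  193.60613811] [ 0.528 -0.186  0.008] [ 0.557 -0.145  0.075]
[449.81363636 198.63409091] [ 0.407 -0.331  0.006] [ 0.427 -0.279  0.076]
1.15 [0.41695777 0.13499588 0.30267158] [179.7572721    0.3923768   83.92325923] [12.78586997  3.73333521 95.47632378 -0.45578366 80.68778867 18.93512971]
[[0.995, 0.092, 0.025, 0.419], [-0.095, 0.96, 0.264, 0.21], [0.0, -0.265, 0.964, 0.434], [0.0, 0.0, 0.0, 1.0]] [[349.63231953   0.         314.82875147]
 [  0.         349.63231953 196.55901091]
 [  0.           0.           1.        ]]
```

View pics/w1.png

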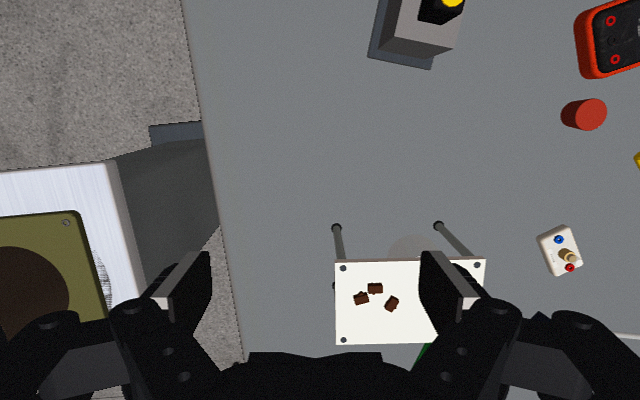

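Wrist view: cover corners at (334,262), (485,258) and (336,346), chips at (361,298), (375,288) and (391,303), probe head at (441,12). Next: hover over the blue scraper.

Call:
apply_moves(series=[[[5, -45, 0], -8, 85], [[10, -90, 0], -16, 85], [[15, -135, 0], -24, 85], [[20, -180, 0], -32, 85], [[25, -225, 0], -40, 85], [[30, -270, -20], -48, 85], [[34, -315, -50], -57, 85], [[38, -361, -80], -65, 85]])

```text
time_s: 2.15
position: [0.4514, -0.2179, 0.2211]
orientation: [180.0, -0.0, 19.6]
force: [0.5, 0.2, 0.4]
width: 0.994
gripper_force: 0.0
```

```bash
python3 - <<'E'
from h import *
w=load('w1')
print(plane(w,[[334,262],[485,258],[336,346]],.115).round(4),plane(w,[[361,298],[375,288],[391,303]],.1185).round(4), plane(w,[[453,2]],.138).round(4))
w=grab('wrist','w2');P=pts(w);s=arm.get_state();print(s['time_s'],s['position'],s['orientation'])
hsv=cv2.cvtColor(w['image'],cv2.COLOR_RGB2HSV);b=(cv2.inRange(hsv,(100,130,40),(130,255,255))>0)
n,l,st,ce=cv2.connectedComponentsWithStats(b.astype(np.uint8))
for i in range(1,n):
    if st[i,4]>200:
        print(st[i],P[l==i].mean(0).round(3)); q=(l==i)&(abs(P[...,2]-.075)<.004)
        if q.sum()>20:
            v,u=np.nonzero(q);print(np.median(P[q],0),cv2.minAreaRect((plane(w,np.stack([u,v],1).astype(float),.075)[:,:2]*1000).astype(np.float32)))
E
```

```text
[[ 0.4234  0.0538  0.115 ]
 [ 0.5732  0.0439  0.115 ]
 [ 0.4176 -0.0446  0.115 ]] [[0.4474 0.013  0.1185]
 [0.4622 0.023  0.1185]
 [0.4776 0.0043 0.1185]] [[0.5307 0.2723 0.138 ]]
2.2 [ 0.45052237 -0.22250877  0.21716194] [179.97102178   0.29029916  19.3114207 ]
[ 307  135   27   73 1723] [ 0.461 -0.218  0.06 ]
[ 0.45493922 -0.22022479  0.0747896 ] ((454.4234619140625, -220.3489990234375), (43.54072570800781, 17.76873016357422), 22.790346145629883)
```

View pics/w2.png

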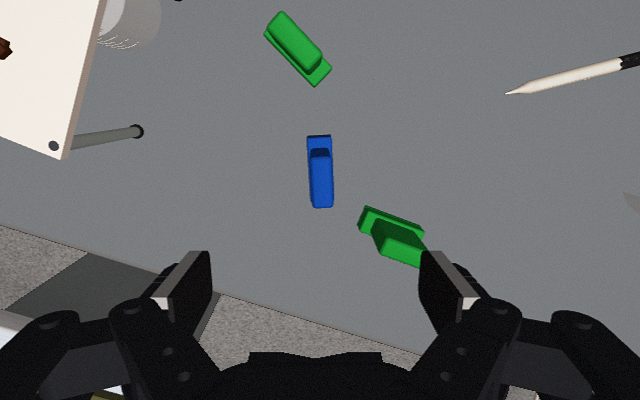

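The blue scraper is at (320,172), upright and well clear between the greens at (297,47) and (393,237); its top face measures 43.5 x 17.8 mm at 75 mm, as given. Descend and grip.

Call:
apply_moves(series=[[[1.5, 0.5, -45], 2, 60], [[1.5, 0.5, -95], 2.5, 60], [[1.5, 0.5, -140], 2.5, 60], [[1.5, 0.5, -178], 2.5, 60], [[1.5, 0.5, -178], 2.5, 60], [[1.5, 0.5, -178], 2.5, 8], [[1.5, 0.5, -178], 2.5, 8], [[1.5, 0.5, -178], 2.5, 8]])

```text
time_s: 3.2
position: [0.4544, -0.217, 0.0458]
orientation: [179.8, -0.2, 22.4]
force: [0.3, -0.8, 5.7]
width: 0.205
gripper_force: 59.1
```

```bash
python3 - <<'E'
from h import *
w=load('w2')
s=arm.get_state();print({k:np.round(s[k],3) for k in('time_s','position','orientation','force','width','gripper_force')})
E
```

```text
{'time_s': np.float64(3.2), 'position': array([ 0.454, -0.217,  0.046]), 'orientation': array([ 1.7981e+02, -1.5100e-01,  2.2389e+01]), 'force': array([ 0.276, -0.772,  5.664]), 'width': np.float64(0.205), 'gripper_force': np.float64(59.062)}
```

Call:
apply_moves(series=[[[0, 0, 40], 0, 8], [[0, 0, 95], -5, 8], [[0, 25, 145], -10, 8], [[1, 65, 145], -15, 8], [[2, 105, 145], -20, 8], [[3, 140, 145], -25, 8], [[3.5, 160, 145], -26, 8], [[3.5, 160, 145], -26, 8]])

```text
time_s: 4.2
position: [0.4561, -0.0551, 0.1896]
orientation: [-180.0, -0.0, -3.5]
force: [-1.3, -0.8, -0.9]
width: 0.204
gripper_force: 58.6
```

```bash
python3 - <<'E'
from h import *
s=arm.get_state();print({k:np.round(s[k],4) for k in('time_s','position','orientation','force','width','gripper_force')})
w=grab('wrist','w3');d=grab('side','d3');grab('scene','s3')
for c in(w,d):
    P=pts(c);hsv=cv2.cvtColor(c['image'],cv2.COLOR_RGB2HSV);b=(cv2.inRange(hsv,(100,130,40),(130,255,255))>0)
    q=b&(abs(P[...,0]-.458)<.06)&(abs(P[...,1]+.06)<.04)&(P[...,2]>.1)
    print(q.sum(),np.percentile(P[q],[1,50,99],axis=0).round(4))
    f=q&(P[...,2]<.168)
    if f.sum()>9:print(cv2.minAreaRect((P[f][:,:2]*1000).astype(np.float32)))
cv2.imwrite('pics/w3d3.png',cv2.resize(np.vstack([w['image'],d['image'][100:300]])[:,:,::-1],None,fx=.99,fy=.99))
E
```

```text
{'time_s': np.float64(4.2), 'position': array([ 0.4561, -0.0551,  0.1896]), 'orientation': array([-1.799999e+02, -4.870000e-02, -3.464300e+00]), 'force': array([-1.3332, -0.8303, -0.8529]), 'width': np.float64(0.204), 'gripper_force': np.float64(58.6323)}
9202 [[ 0.4369 -0.0659  0.1556]
 [ 0.4691 -0.0546  0.218 ]
 [ 0.4858 -0.0445  0.2201]]
((472.02978515625, -54.97895050048828), (23.174470901489258, 27.988147735595703), 87.5680160522461)
255 [[ 0.4238 -0.0713  0.1534]
 [ 0.4597 -0.0651  0.1677]
 [ 0.4849 -0.0565  0.2208]]
((454.9216003417969, -64.75052642822266), (16.167648315429688, 63.089256286621094), 89.55430603027344)
```

View pics/w3d3.png

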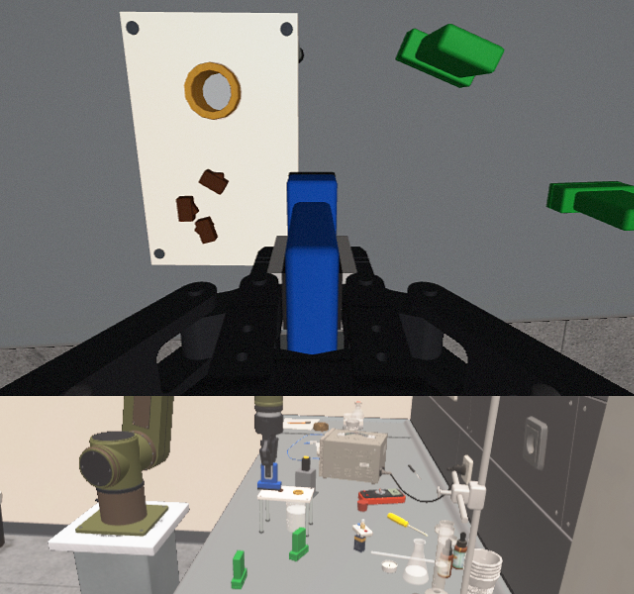

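The scraper is held straight (pixel 312,270) by the cover's right edge; the cover is in view with corners at about (121,12), (298,13) and (152,264), the guide at (212,91), and the chips at (213,182), (186,208) and (206,230). I measure the guide and cover from this view.

```bash
python3 - <<'E'
from h import *
w=load('w3');hsv=cv2.cvtColor(w['image'],cv2.COLOR_RGB2HSV);P=pts(w)
b=cv2.inRange(hsv,(10,120,70),(30,255,255));b[130:]=0;b[:,300:]=0
cs,_=cv2.findContours(b,0,1);k=max(cs,key=cv2.contourArea)
m=cv2.drawContours(np.zeros_like(b),[k],-1,1,-1)
ring=(b>0)&(abs(P[...,2]-.121)<.0025);v,u=np.nonzero(ring)
q=plane(w,np.stack([u,v],1).astype(float),.121);(c,r)=cv2.minEnclosingCircle((q[:,:2]*1000).astype(np.float32));print('guide outer',c,r,np.median(P[ring],0))
wh=(cv2.inRange(hsv,(0,0,170),(180,60,255))>0)&(abs(P[...,2]-.115)<.006);wh[:,300:]=0;wh=wh.astype(np.uint8)
cs,_=cv2.findContours(cv2.morphologyEx(wh,3,np.ones((25,25))),0,1);k=max(cs,key=cv2.contourArea)
print(cv2.minAreaRect((plane(w,k[:,0].astype(float),.115)[:,:2]*1000).astype(np.float32)),np.median(P[wh>0][:,2]))
print(plane(w,np.array([[121,12],[298,13],[152,264]])/.99,.115).round(4))
print(plane(w,np.array([[213,182],[186,208],[206,230]])/.99,.1185).round(4))
E
```

```text
guide outer (529.5209350585938, -2.6867823600769043) 15.191603660583496 [ 0.53019355 -0.00247466  0.12091819]
((498.4905090332031, 0.3333244323730469), (95.5494384765625, 155.90199279785156), 86.04656982421875) 0.115144493472916
[[ 0.5733  0.042   0.115 ]
 [ 0.567  -0.0534  0.115 ]
 [ 0.4242  0.0527  0.115 ]]
[[0.4773 0.0042 0.1185]
 [0.462  0.023  0.1185]
 [0.4469 0.0128 0.1185]]
```

Call:
apply_moves(series=[[[0, 0, -12], 0, 8], [[0, 0, -24], 0, 8], [[0, 0, -28.5], 0, 8], [[0, 0, -28.5], 0, 8], [[1, 12, -28.5], 0, 8], [[2, 26, -28.5], 0, 8], [[3, 40, -28.5], 0, 8], [[3.5, 52, -28.5], 0, 8]])

```text
time_s: 5.35
position: [0.4608, -0.0046, 0.1608]
orientation: [179.9, -0.1, -3.6]
force: [0.5, -3.8, 5.1]
width: 0.203
gripper_force: 59.5
```

Call:
apply_moves(series=[[[1, 10, 0], 0, 8], [[1.5, 20, 0], 0, 8], [[2, 30, 0], 0, 8], [[2.5, 40, 0], 0, 8], [[3.5, 50, 0], 0, 8], [[4, 60, 0], 0, 8], [[5, 72, 0], 0, 8], [[6, 84, 0], 0, 8]])

```text
time_s: 6.35
position: [0.4653, 0.0806, 0.1598]
orientation: [-180.0, 0.1, -3.6]
force: [-0.8, -0.5, -0.1]
width: 0.208
gripper_force: 58.6
```

```bash
python3 - <<'E'
from h import *
s=arm.get_state();print({k:np.round(s[k],4) for k in('time_s','position','orientation','force','width','gripper_force')})
c=grab('scene','s4');w=grab('wrist','w4')
cv2.imwrite('pics/v4.png',np.vstack([cv2.resize(c['image'][150:300,150:450],None,fx=2,fy=2)[:,:,::-1],cv2.resize(w['image'],None,fx=.75,fy=.75)[:,:480,::-1].copy() if 0 else cv2.resize(w['image'],(600,300))[:,:,::-1]]))
E
```

```text
{'time_s': np.float64(6.35), 'position': array([0.4653, 0.0806, 0.1598]), 'orientation': array([-1.799737e+02,  8.870000e-02, -3.636000e+00]), 'force': array([-0.8131, -0.4637, -0.0707]), 'width': np.float64(0.2077), 'gripper_force': np.float64(58.6293)}
```

View pics/v4.png

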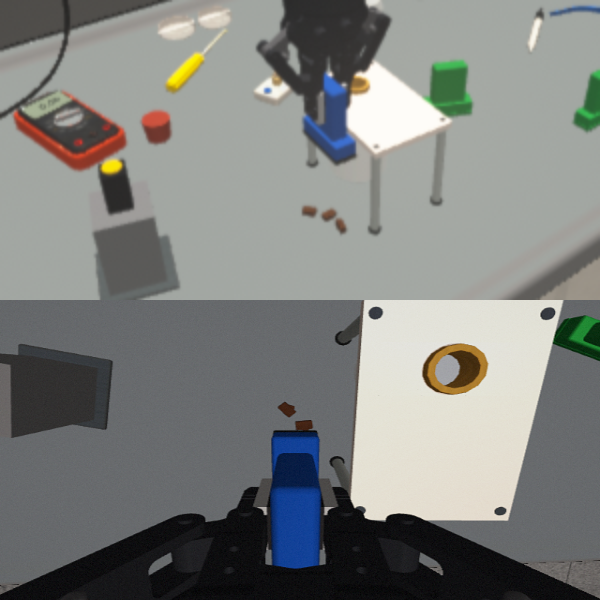

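Crop of the scene view: all three chips lie on the worktop at (308,211), (329,214) and (341,226), between cell and stand, and the wrist view shows the cover clear. Next: set the scraper down on the free right side.

Call:
apply_moves(series=[[[0, 0, 35], 0, 8], [[-2, -35, 40], 0, 8], [[-5, -80, 40], 0, 8], [[-9, -125, 40], 0, 8], [[-13, -170, 40], 0, 8], [[-17, -205, 35], 0, 8], [[-21, -230, 0], 0, 8], [[-22, -235, -45], 0, 8]])

```text
time_s: 7.45
position: [0.4449, -0.1575, 0.1153]
orientation: [179.9, -0.2, -3.7]
force: [0.3, -0.1, -1.6]
width: 0.202
gripper_force: 58.8
```

Call:
apply_moves(series=[[[0, 0, -30], 0, 8], [[0, 0, -55], 0, 8], [[0, 0, -66], 0, 8], [[0, 0, -70.5], 0, 8], [[0, 0, -71], 0, 8], [[0, 0, -71], 0, 8], [[0, 0, -71], 0, 30], [[0, 0, -71], 0, 50]])

```text
time_s: 8.45
position: [0.4447, -0.1555, 0.045]
orientation: [180.0, -0.1, -3.6]
force: [-0.1, -0.5, -0.7]
width: 0.553
gripper_force: 0.0
```

Call:
apply_moves(series=[[[0, 0, 0], 0, 55], [[0, 0, 10], 0, 55], [[0, 0, 50], 0, 55], [[0, 0, 105], 0, 55], [[5, 0, 155], 10, 55], [[15, 40, 180], 20, 55], [[30, 90, 190], 30, 55], [[40, 145, 190], 40, 55]])

```text
time_s: 9.45
position: [0.4854, -0.0094, 0.2366]
orientation: [179.8, -0.2, 36.6]
force: [1.0, 0.2, 0.4]
width: 0.642
gripper_force: 0.0
```

```bash
python3 - <<'E'
from h import *
s=arm.get_state();print(s['time_s'],s['position'],s['orientation'])
for n in('scene','side'):
    c=grab(n,n+'5');P=pts(c);hsv=cv2.cvtColor(c['image'],cv2.COLOR_RGB2HSV)
    q=(cv2.inRange(hsv,(100,130,40),(130,255,255))>0)&(abs(P[...,0]-.445)<.07)&(abs(P[...,1]+.16)<.07)&(P[...,2]>-.01)
    print(q.sum(),np.percentile(P[q],[1,50,99],axis=0).round(3).tolist())
E
```

```text
9.45 [ 0.48537256 -0.00937003  0.23663426] [179.82312097  -0.1844496   36.62972658]
511 [[0.409, -0.16, 0.009], [0.433, -0.146, 0.041], [0.468, -0.14, 0.076]]
466 [[0.412, -0.17, 0.009], [0.444, -0.163, 0.04], [0.471, -0.152, 0.079]]
```

Call:
apply_moves(series=[[[6, 45, 0], 6, 55], [[12, 90, 0], 12, 55], [[18, 135, 0], 18, 55], [[25, 180, 0], 24, 55], [[32, 225, 0], 30, 55], [[40, 265, 0], 36, 55], [[45, 292, 0], 38, 55], [[45, 292, 0], 38, 55]])

```text
time_s: 10.55
position: [0.5292, 0.2828, 0.2344]
orientation: [180.0, 0.0, 74.4]
force: [-0.4, -0.8, 0.3]
width: 0.643
gripper_force: 0.0
```

```bash
python3 - <<'E'
from h import *
s=arm.get_state();print(s['time_s'],s['position'],s['orientation'])
w=grab('wrist','w6');P=pts(w);hsv=cv2.cvtColor(w['image'],cv2.COLOR_RGB2HSV)
y=cv2.inRange(hsv,(20,120,90),(35,255,255));n,l,st,ce=cv2.connectedComponentsWithStats(y)
for i in range(1,n):
    if st[i,4]>100:
        v,u=np.nonzero(l==i);z=np.median(P[l==i][:,2]);q=plane(w,np.stack([u,v],1).astype(float),.1375);print(st[i],z,q.mean(0),cv2.minAreaRect((q[:,:2]*1000).astype(np.float32)))
t=(abs(P[...,2]-.092)<.0025)&(abs(P[...,0]-.531)<.05)&(abs(P[...,1]-.278)<.05);v,u=np.nonzero(t);q=plane(w,np.stack([u,v],1).astype(float),.092)
print(t.sum(),cv2.minAreaRect((q[:,:2]*1000).astype(np.float32)))
t=(abs(P[...,2]-.136)<.003)&(abs(P[...,0]-.531)<.03)&(abs(P[...,1]-.278)<.03);v,u=np.nonzero(t);q=plane(w,np.stack([u,v],1).astype(float),.137)
print('head top',t.sum(),cv2.minAreaRect((q[:,:2]*1000).astype(np.float32)))
E
```

```text
10.55 [0.52922563 0.28275621 0.23440408] [1.79996363e+02 2.40511538e-03 7.44492966e+01]
[307 197  28  27 579] 0.1399987511527492 [0.52981527 0.27791049 0.1375    ] ((529.85693359375, 277.8465576171875), (18.341297149658203, 18.867488861083984), 27.788318634033203)
[ 596  244   44   50 1039] 0.017230176728874724 [0.72573825 0.18009298 0.1375    ] ((727.77587890625, 177.96546936035156), (13.7681884765625, 51.9286994934082), 35.22562789916992)
3100 ((529.5645751953125, 278.85675048828125), (56.542572021484375, 55.97422790527344), 73.80043029785156)
head top 626 ((530.0585327148438, 279.6428527832031), (24.375436782836914, 23.395729064941406), 74.44237518310547)
```

View pics/w6.png

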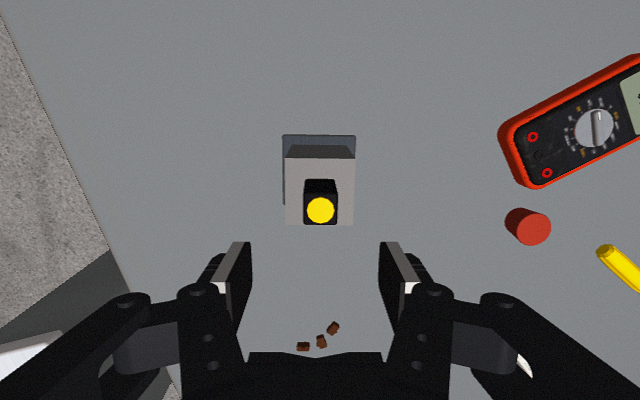

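Probe head at (320,205) on the stand, squarely between the fingers, 24 x 23 mm at yaw 74°, as specified. Descend with a −4 mm y correction and grip.

Call:
apply_moves(series=[[[0.8, -4.3, -40], 0, 55], [[0.8, -4.3, -85], 0, 55], [[0.8, -4.3, -115], 0, 55], [[0.8, -4.3, -125.4], 0, 55], [[0.8, -4.3, -125.4], 0, 55], [[0.8, -4.3, -125.4], 0, 15], [[0.8, -4.3, -125.4], 0, 15], [[0.8, -4.3, -125.4], 0, 15]])

```text
time_s: 11.6
position: [0.5308, 0.2778, 0.1108]
orientation: [179.8, -0.1, 74.4]
force: [-0.7, -0.1, 6.5]
width: 0.275
gripper_force: 59.3
```

Call:
apply_moves(series=[[[0, 0, 0], 0, 15], [[0, 0, 15], 0, 15], [[0, 0, 35], 0, 15], [[0, 0, 60], 0, 15], [[0, 0, 90], 0, 15], [[0, 0, 120], 0, 15], [[0, 0, 140], 0, 15], [[0, 0, 145], 0, 15]])

```text
time_s: 12.6
position: [0.5303, 0.2779, 0.2564]
orientation: [179.8, -0.1, 74.4]
force: [-0.3, -0.7, -0.4]
width: 0.277
gripper_force: 58.7
```

Call:
apply_moves(series=[[[0, -35, 5], 0, 15], [[0, -75, 5], 0, 15], [[0, -120, 5], 0, 15], [[0, -165, 5], 0, 15], [[0, -205, 5], 0, 15], [[0, -240, 5], 0, 15], [[-0.5, -265, 5], 0, 15], [[-0.8, -280.6, 5], 0, 15]])

```text
time_s: 13.6
position: [0.5283, -0.0042, 0.2584]
orientation: [-179.9, 0.0, 74.3]
force: [0.0, -0.1, -0.6]
width: 0.27
gripper_force: 58.8
```

Call:
apply_moves(series=[[[0, 0, 0], 0, 15], [[0, 0, 0], 0, 15], [[0, 0, 0], 0, 15], [[0, 0, 0], 0, 15], [[0, 0, 0], 0, 15], [[0, 0, 0], 0, 15], [[0, 0, 0], 0, 15], [[0, 0, 0], 0, 15]])

```text
time_s: 14.6
position: [0.5289, -0.0032, 0.2591]
orientation: [180.0, -0.0, 74.4]
force: [-0.1, 0.4, -0.2]
width: 0.274
gripper_force: 58.8
```

```bash
python3 - <<'E'
from h import *
s=arm.get_state();print({k:np.round(s[k],4) for k in('time_s','position','orientation','force')})
w=grab('wrist','w7');d=grab('side','d7');c=grab('scene','s7')
cv2.imwrite('pics/v7.png',np.vstack([np.hstack([cv2.resize(d['image'][150:225,240:340],(400,300)),cv2.resize(c['image'][125:225,270:403],(400,300))]),cv2.resize(w['image'][100:,:],(800,375))[75:]])[:,:,::-1])
E
```

```text
{'time_s': np.float64(14.6), 'position': array([ 0.5289, -0.0032,  0.2591]), 'orientation': array([ 1.799992e+02, -1.600000e-03,  7.438090e+01]), 'force': array([-0.1028,  0.372 , -0.164 ])}
```

View pics/v7.png

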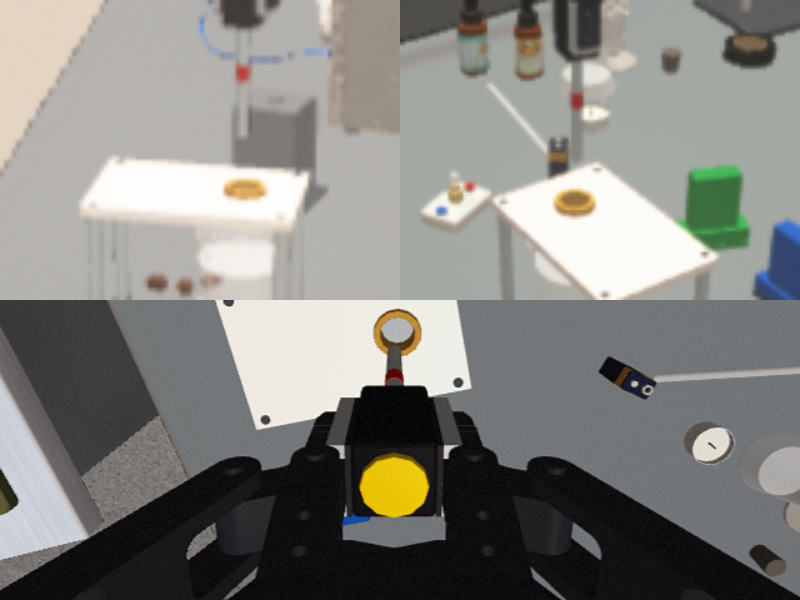

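The wrist view shows the stem right in front of the guide (guide at display (397,332), band at (394,377)); side and scene views show the stem above the guide with the band clear. I triangulate the band and measure the guide again.

```bash
cat > m.py <<'E'
from h import *
def ctr(c,lo,hi,box):
    hsv=cv2.cvtColor(c['image'],cv2.COLOR_RGB2HSV);b=cv2.inRange(hsv,lo,hi)
    if lo[0]==0: b|=cv2.inRange(hsv,(170,)+lo[1:],(180,255,255))
    m=np.zeros_like(b);m[box[1]:box[3],box[0]:box[2]]=1;b=b*m
    n,l,st,ce=cv2.connectedComponentsWithStats(b);k=1+np.argmax(st[1:,4]);return l==k,ce[k],st[k]
def band(cs,tcp,z):
    A=np.zeros((3,3));r=np.zeros(3)
    for n,c in cs:
        u0,v0=pix(c,[tcp[0],tcp[1],z])[0].astype(int);m,ce,st=ctr(c,(0,150,60),(8,255,255),(max(0,u0-40),max(0,v0-40),u0+40,v0+40))
        p,q=plane(c,ce,.0)[0],plane(c,ce,.3)[0];d=(q-p)/np.linalg.norm(q-p);M=np.eye(3)-np.outer(d,d);wt=1/np.linalg.norm(p-c['world_from_camera'][:3,3])**2
        A+=wt*M;r+=wt*M@p;print(n,ce.round(1),st,'ray at z',plane(c,ce,z)[0].round(4))
    X=np.linalg.solve(A,r);print('band',X.round(4));return X
E
python3 - <<'E'
from m import *
s=arm.get_state()['position'];cs=[('w',load('w7')),('d',load('d7')),('s',load('s7'))]
X=band(cs,s,s[2]+.0045-.0575)
for n,c in cs:
    P=pts(c);u0,v0=pix(c,[.5295,-.0027,.121])[0].astype(int)
    m,ce,st=ctr(c,(10,120,60),(30,255,255),(u0-40,max(0,v0-25),u0+40,v0+25));m=m&(abs(P[...,2]-.121)<.004)
    v,u=np.nonzero(m);q=(plane(c,np.stack([u,v],1).astype(float),.121)[:,:2]*1000).astype(np.float32);print(n,'guide',cv2.minEnclosingCircle(q),cv2.minAreaRect(q)[:2])
    # head: 
w=cs[0][1];P=pts(w);t=(P[...,2]>s[2]+.01)&(P[...,2]<s[2]+.04)&(np.hypot(P[...,0]-s[0],P[...,1]-s[1])<.014);print('cap z',np.percentile(P[t][:,2],[50,90]))
E
```

```text
w [315.3 219.9] [308 215  15  14 107] ray at z [0.5284 0.0006 0.2061]
d [300.5 168. ] [300 167   2   3   6] ray at z [ 0.5288 -0.004   0.2061]
s [328.5 158.5] [328 157   2   4   8] ray at z [5.241e-01 3.000e-04 2.061e-01]
band [ 5.281e-01 -4.000e-04  2.038e-01]
w guide ((529.6430053710938, -1.3237053155899048), 15.154169082641602) ((529.89892578125, -0.8938980102539062), (29.009748458862305, 29.783401489257812))
d guide ((532.0272216796875, -8.444001197814941), 16.621213912963867) ((530.4107666015625, -7.137889862060547), (28.073471069335938, 28.913049697875977))
s guide ((528.16552734375, -0.1820250153541565), 15.406826972961426) ((528.8353271484375, -0.6811027526855469), (24.61833381652832, 28.392498016357422))
cap z [0.28621025 0.28885553]
```

Call:
apply_moves(series=[[[1, -0.5, 0], 0, 15], [[1, -0.5, -10], 0, 15], [[1, -0.5, -20], 0, 15], [[1, -0.5, -30], 0, 15], [[1, -0.5, -40], 0, 15], [[1, -0.5, -50], 0, 15], [[1, -0.5, -60], 0, 15], [[1, -0.5, -60], 0, 15]])

```text
time_s: 15.75
position: [0.5292, -0.0036, 0.198]
orientation: [-179.9, 0.0, 74.4]
force: [-0.6, 0.1, -0.6]
width: 0.278
gripper_force: 58.8
```

```bash
python3 - <<'E'
from m import *
st=arm.get_state();s=st['position'];print(s,st['force'])
cs=[('w',grab('wrist','w8')),('d',grab('side','d8')),('s',grab('scene','s8'))]
X=band(cs,s,s[2]+.0045-.0575)
for tag in('w6','w7','w8'):
    w=load(tag);P=pts(w);hsv=cv2.cvtColor(w['image'],cv2.COLOR_RGB2HSV);m,ce,q=ctr(w,(20,120,90),(35,255,255),(280,150,360,400));print(tag,'cap',ce,np.median(P[m],0).round(4))
w=cs[0][1];d=cs[1][1];c=cs[2][1]
up=lambda i,uv,r:cv2.resize(i[int(uv[1])-int(r*.75):int(uv[1])+int(r*.75),int(uv[0])-r:int(uv[0])+r],(400,300),interpolation=2)
G=[.5296,-.002,.121]
cv2.imwrite('pics/v8.png',np.vstack([np.hstack([up(d['image'],pix(d,G)[0],28),up(c['image'],pix(c,G)[0],36)]),np.hstack([up(w['image'],pix(w,G)[0],90),np.zeros((300,400,3),np.uint8)])])[:,:,::-1])
E
```

```text
[ 0.52921556 -0.00364746  0.19800922] [-0.6362224   0.08036323 -0.55634597]
w [315.1 220. ] [308 215  15  13 115] ray at z [5.284e-01 2.000e-04 1.450e-01]
d [300.4 188.2] [300 187   2   3   5] ray at z [ 0.529  -0.0017  0.145 ]
s [328.5 182.5] [328 182   2   2   4] ray at z [ 0.5268 -0.0019  0.145 ]
band [ 5.282e-01 -3.000e-04  1.441e-01]
w6 cap [320.24870466 209.82901554] [0.53   0.2788 0.14  ]
w7 cap [314.96556411 308.05165383] [ 0.5276 -0.0017  0.2883]
w8 cap [315.01503417 308.1571754 ] [ 0.528  -0.002   0.2272]
```

View pics/v8.png

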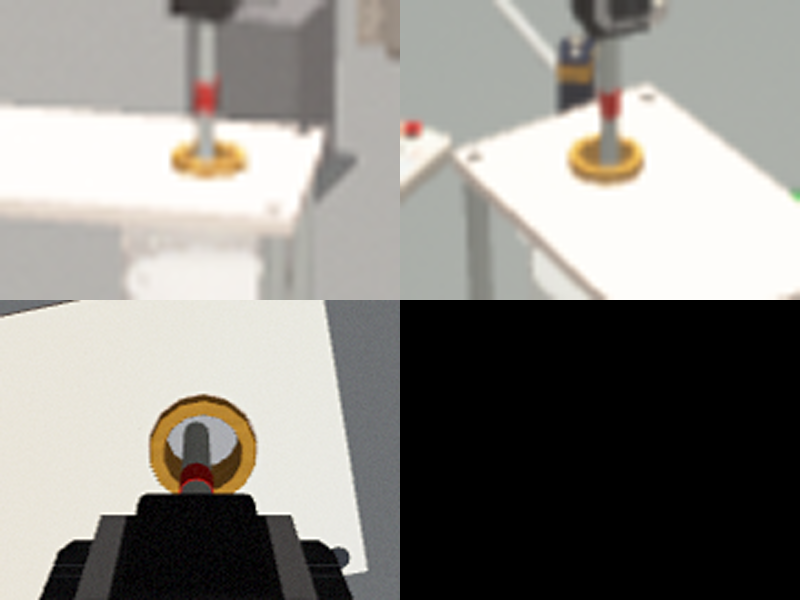

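The stem is inside the bore with no contact: side view guide at 209 versus stem at 205, wrist guide at 203 versus stem at 196 (display columns). So it needs about +1.7 mm in x and 0.2 mm in y, and the band (z 144.2 mm) must drop about 23 mm.

Call:
apply_moves(series=[[[1.7, 0.2, 0], 0, 15], [[1.7, 0.2, -5], 0, 15], [[1.7, 0.2, -11], 0, 15], [[1.7, 0.2, -17], 0, 15], [[1.7, 0.2, -22], 0, 15], [[1.7, 0.2, -23], 0, 15], [[1.7, 0.2, -23], 0, 15], [[1.7, 0.2, -23], 0, 15]])

```text
time_s: 16.9
position: [0.5318, -0.0035, 0.1763]
orientation: [180.0, -0.0, 74.4]
force: [-0.4, 0.3, -0.2]
width: 0.274
gripper_force: 58.8
```

```bash
python3 - <<'E'
from m import *
st=arm.get_state();s=st['position'];print(s,st['force'])
w,d,c=grab('wrist','w9'),grab('side','d9'),grab('scene','s9')
P=pts(w);m,ce,q=ctr(w,(20,120,90),(35,255,255),(280,150,360,400));print('cap',ce,np.median(P[m],0).round(4))
print('state',arm.get_state()['position'])
hsv=cv2.cvtColor(w['image'],cv2.COLOR_RGB2HSV);b=cv2.inRange(hsv,(10,120,60),(30,255,255))>0
m=b&(abs(P[...,2]-.121)<.003)&(np.hypot(P[...,0]-.5296,P[...,1]+.002)<.02);v,u=np.nonzero(m);q=(plane(w,np.stack([u,v],1).astype(float),.121)[:,:2]*1000).astype(np.float32);print('guide',cv2.minEnclosingCircle(q))
up=lambda i,uv,r:cv2.resize(i[int(uv[1])-int(r*.75):int(uv[1])+int(r*.75),int(uv[0])-r:int(uv[0])+r],(400,300),interpolation=2)
G=[.5296,-.002,.121];D=[.455,-.05,.05]
cv2.imwrite('pics/v9.png',np.vstack([np.hstack([up(d['image'],pix(d,G)[0],28),up(c['image'],pix(c,G)[0],36)]),np.hstack([up(w['image'],pix(w,G)[0],90),up(c['image'],pix(c,D)[0],130)])])[:,:,::-1])
E
```

```text
[ 0.53181189 -0.00349436  0.17629636] [-0.37293663  0.34824752 -0.22165141]
cap [314.99131627 308.19149909] [ 0.5305 -0.002   0.2055]
state [ 0.53174703 -0.00349413  0.17628861]
guide ((529.7551879882812, -1.0401501655578613), 15.126072883605957)
```

View pics/v9.png

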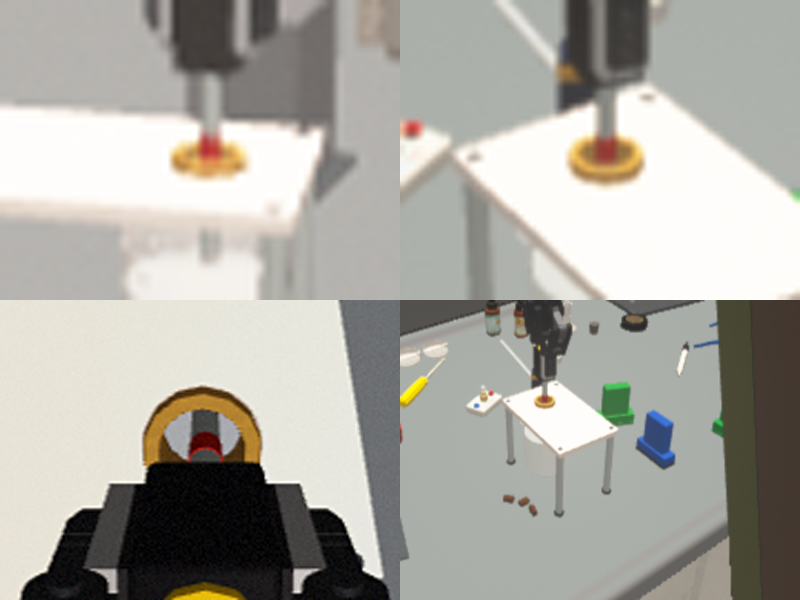

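All views show the stem centred to within about 0.5 mm with the band at the rim but about 1.5 mm high. The chips lie on the worktop and the scraper stands upright at (657,437). Final trim.

Call:
apply_moves(series=[[[-0.5, 0.2, -1.5], 0, 15], [[-0.5, 0.2, -1.5], 0, 15], [[-0.5, 0.2, -1.5], 0, 15], [[-0.5, 0.2, -1.5], 0, 15], [[-0.5, 0.2, -1.5], 0, 15], [[-0.5, 0.2, -1.5], 0, 15], [[-0.5, 0.2, -1.5], 0, 15], [[-0.5, 0.2, -1.5], 0, 15]])

```text
time_s: 18.05
position: [0.5311, -0.0033, 0.1746]
orientation: [180.0, 0.0, 74.4]
force: [0.2, -0.7, -0.2]
width: 0.274
gripper_force: 58.8
```

```bash
python3 - <<'E'
from m import *
w=grab('wrist','w10');s=arm.get_state();P=pts(w);m,ce,q=ctr(w,(20,120,90),(35,255,255),(280,150,360,400));print('cap',np.median(P[m],0).round(4),s['position'],s['qvel'].round(2),s['force'])
E
```

```text
cap [ 0.5298 -0.0016  0.2038] [ 0.53110512 -0.00328112  0.17456461] [-0.   -0.04  0.04 -0.    0.06  0.  ] [-0.19941163  0.22285293 -1.0675626 ]
```

Cap at (0.5298, −0.0016), guide at (0.5297, −0.0015 ± 0.001), band at 120.8 mm against the rim's 121 mm, and the arm is still. Handing in.

```bash
python3 -c "
from cell import arm
print(arm.close_job())"
```

```text
the job is handed in; nothing more can be done
None
```

The job is handed in at about 18 s: all three chips are on the worktop, the scraper stands upright there, and the probe is held still in the guide, centred to about 1 mm with its band level with the rim to within about 0.5 mm by my measurements; no verdict came back.

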